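# Separate three nested flowerpots

## Task

Take the nest of three terracotta pots apart. Stand the large pot in the middle of the large saucer and the middle-sized pot in the middle of the small saucer, and lower the small pot into the mouth of the white cover pot until its collar rests on the rim. All pots must end upright and let go of; do not drop them, and leave the yellow-lidded glaze pot and the timer where they are.

Things in the scene. Friction and masses are not known exactly. Their poses are not given: they have to be found in the camera images.
- pot_large: Largest terracotta pot, open, 96 mm high, about 300 g. Upright collar 66 mm across over its top 28 mm (from 68 to 96 mm above the origin); below, the body steps in to 59 mm and tapers to a 44 mm foot. Mouth 52 mm. Origin: centre of its underside; z up. Starts on the table at the bottom of the nest.
- pot_middle: Middle-sized terracotta pot, open, 88 mm high, about 220 g. Upright collar 58 mm across over its top 28 mm (from 60 to 88 mm above the origin); below, the body steps in to 49 mm and tapers to a 37 mm foot. Mouth 44 mm. Origin: centre of its underside; z up. Starts in the large pot, collar on its rim (origin 36 mm above that pot's); 1.5 mm play, lifts straight out.
- pot_small: Smallest terracotta pot, open, 80 mm high, about 160 g. Upright collar 50 mm across over its top 28 mm (from 52 to 80 mm above the origin); below, the body steps in to 41 mm and tapers to a 30 mm foot. Mouth 36 mm. Origin: centre of its underside; z up. Starts in the middle pot, collar on its rim (origin 36 mm above that pot's); 1.5 mm play, lifts straight out.
- saucer_large: Large round terracotta saucer, loose, 120 mm across and 18 mm high with a raised rim; flat inner floor about 84 mm across, 8 mm above the origin. Place of the large pot. Origin: centre of the underside; z up.
- saucer_small: Small round terracotta saucer, loose, 88 mm across and 18 mm high with a raised rim; flat inner floor about 64 mm across, 8 mm above the origin. Place of the middle-sized pot. Origin: centre of the underside; z up.
- cover_pot: Squat white cover pot, loose, about 600 g, 75 mm high, 86 mm across, with a flat shoulder at the top round a central mouth 44.4 mm across. The small pot's body goes in (1.7 mm play all round when home, 7 mm at its foot) until its collar rests on the rim, its origin then 23 mm above the cover pot's. Origin: centre of the underside; z up.
- glaze_pot: Bystander: white glaze pot with a yellow press lid, 71 mm across, 76 mm high, loose. Origin: centre of the underside.
- timer: Bystander: cream round clockwork timer with a black knob, 68 mm across, 61 mm high, loose. Origin: centre of the underside.
Mind the look-alikes: they are no part of the job. Leave any blue look-alike of the pot_large alone. Leave any green look-alike of the pot_small alone.

How it is judged:
By the outcome, as a careful person would: the job done as asked, in the order asked, and still so for the second after the job is handed in, with the robot touching nothing.
It also fails if it takes over 83 s, if anything falls off the work surface, if the arm or the gripper's body presses on something with over 40 N, if the wrist force passes 120 N, or if a joint passes its speed limit or range.

## Robot

A 6-joint arm with a two-finger parallel gripper is mounted at the origin on a cart in front of the work surface, level with it; the furniture and walls round the work are solid. World frame = base frame: x ahead of the robot, y to its left, z up, the work surface at z = 0. Lengths are in m, angles in degrees, forces in N, time in s.
With the tool pointing down it reaches from about 0.275 to 0.725 m from the base axis. Payload 5.6 kg.
Tool frame: the origin (TCP) lies at the very end of the fingers, on their centre line; the grasp point (between the pads) lies 19 mm behind it; z points along the fingers, x is the direction in which the jaws open and shut, and the axes are right-handed (so a half turn about z gives the same grasp; the last joint's range is limited). The gripper opens to 85 mm and grips with 20 to 120 N. Pads are 22 mm wide; open, the fingers measure 114 mm over their backs; the gripper's body (76 mm by 85 mm) begins 54 mm behind the grasp point. The pads swing forward as they close: fully open they stand 13 mm farther back than shut.
Start: joints at [-58.98, 14.616, 6.199, 0, -81.583, -16.306], TCP at [0.14, -0.532, 0.231] pointing down, gripper open.
Joint ranges: [-168.99, 168.99], [-69.2, 112.95], [-62.41, 85.93], [-164.36, 98.24], [-168.68, -3.75], [-174.98, 174.98]. Speed limits (degrees/s): [147.25, 147.25, 180, 180, 180, 180].

## Interface

Orientations are given as [roll, pitch, yaw] about the fixed x, y, z axes, in that order (R = Rz(yaw) Ry(pitch) Rx(roll)).
In Python, from station import readout, optics, r gives the robot as it stands. The module is installed in compiled form; this text tells all that it offers.
- The arm moves only by the tool move_arm, never from a script. Its argument "rows" is a list of rows, each a list of 6 numbers: the shift along the tool's x, y, z in m, then the turn, a rotation vector about the tool's x, y, z in rad. In form: [[x, y, z, rx, ry, rz], ...]. A call has 1 to 20 rows; each row shifts and turns the commanded pose from where the row before left it, along the tool's axes as they then stand; what a row does not reach is not made up. A row lasts 1/12 s, in which the tool goes at most 41.7 mm and 7.16 degrees, less where a joint would pass 70% of its speed; a pose out of reach is approached as far as the arm can. A call with a gripper value outside its range is refused whole. "hand" is the closure, from 0 (fully open) to 1 (shut), set as the call begins (left out, the last holds). The fingers move at their own pace and stop on an object; the grip force is fixed at half the most. Time passes only in rows, so rows that do not move let the fingers close. It gives the time, the measured TCP pose, the force and the opening at its end, in the units of the state.
- readout.read_state(): the state, without advancing time (a new reading comes with each control period).
- optics.grab_frame(name): name is "side" or "top" or "wrist"; returns a dict with "frame" (480x640x3 uint8, red, green, blue), "depth" (480x640 float32, m along the optical axis (not along the pixel's ray), 0 where there is no reading), "fx", "fy", "cx", "cy" (pixels), "dist" ([k1, k2, p1, p2, k3] as OpenCV has them; the pictures are not rectified), "R" (3x3) and "t" (3): a world point X has camera coordinates R X + t; the wrist camera has in their place "tool_from_camera" (4x4, takes a point from camera to tool coordinates, whose origin is the TCP and whose axes are the tool frame's). Camera axes: x right, y down, z forward; pixel columns grow to the right and rows downward; lengths in m; the calibration is good to about 2 mm. A picture is of the moment at which its call begins: read the wrist's pose just before it.
- r.finish_job(): hands the job in, once; it reports no verdict.
The state is a dict: "t": time; "joint_pos": joint angles; "joint_vel": joint speeds; "joint_torque": joint torques, N m; "tool_pos": TCP position; "tcp_rot": TCP orientation; "force": force on the tool from outside, world axes, zero at the start; "moment": the same for the moment, N m; "width": finger opening in m.
Only numpy, scipy, OpenCV 4.12 (cv2) and the standard library are available. Lean on these libraries where they do the work, as an engineer would, in place of code of your own. Each camera call takes 0.05 s, during which the arm holds its last target. There are 200 camera calls.

## Working session

There is one attempt and no reset: what is moved stays moved. The work goes in short steps, Python scripts to look and compute and a tool call to move; the robot and the scene stay as the last step left them, time stands still between calls to the robot, and variables do not carry over. Pictures are saved under pics/ and viewed, about 12 in all and at most 16, crops included, and the job is handed in when it is done.

Besides the shell and the picture viewer there is one more tool, called after "Emit:" by a JSON object that holds its "name" and its "arguments". move_arm: Moves the arm, as the interface text tells. Its arguments: {"type":"object","properties":{"rows":{"type":"array","items":{"type":"array","items":{"type":"number"}}},"hand":{"type":"number"}},"required":["rows"]}

```bash
mkdir -p pics; python3 - <<'E'
from station import readout, optics, r
import cv2, numpy as np
print(readout.read_state())
for n in ("top","side"):
    f=optics.grab_frame(n)
    cv2.imwrite(f"pics/{n}0.png",f["frame"][:,:,::-1]); np.savez(f"pics/{n}0.npz",**f)
    print(n,f["fx"],f["cx"],f["cy"],f["dist"],f["R"].round(3).tolist(),np.round(f["t"],3),(-f["R"].T@f["t"]).round(3))
E
```

```text
{'t': 0.0, 'joint_pos': array([-5.89796636e+01,  1.46523200e+01,  6.13000157e+00, -2.80379736e-02,
       -8.15840989e+01, -1.63064411e+01]), 'joint_vel': array([-0.0886162 , -0.05205801,  0.04727922, -0.0443366 ,  0.0110174 ,
        0.02672139]), 'joint_torque': array([ 6.77910430e-04, -3.86630094e+01,  2.37945503e+01,  5.36491156e+00,
       -5.98737286e-03,  4.45873482e-06]), 'tool_pos': array([ 0.13962506, -0.53145493,  0.23039563]), 'tcp_rot': array([-1.79996733e+02, -1.09922895e-01,  1.04709763e+02]), 'force': array([0.58132613, 0.06682654, 0.22907364]), 'moment': array([-0.01085744,  0.05977797,  0.01043497]), 'width': 0.08506523415293511}
top 569.749569739337 325.9751675037996 246.49386255022227 [-0.07294254  0.          0.          0.          0.        ] [[-0.023, -1.0, 0.013], [-0.995, 0.021, -0.096], [0.095, -0.015, -0.995]] [0.019 0.564 1.145] [0.452 0.024 1.193]
side 443.49723177732926 328.075943922669 237.06739887932727 [-0.02377884  0.          0.          0.          0.        ] [[0.997, 0.076, 0.023], [0.06, -0.538, -0.841], [-0.052, 0.839, -0.541]] [-0.536  0.063  0.939] [ 0.579 -0.714  0.574]
```

View pics/top0.png

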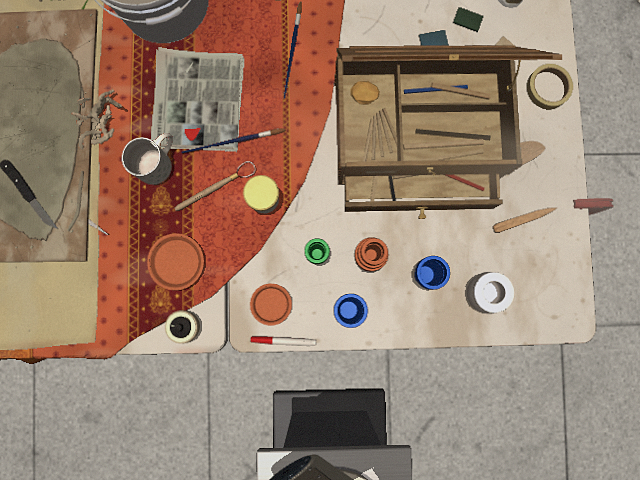

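View pics/side0.png

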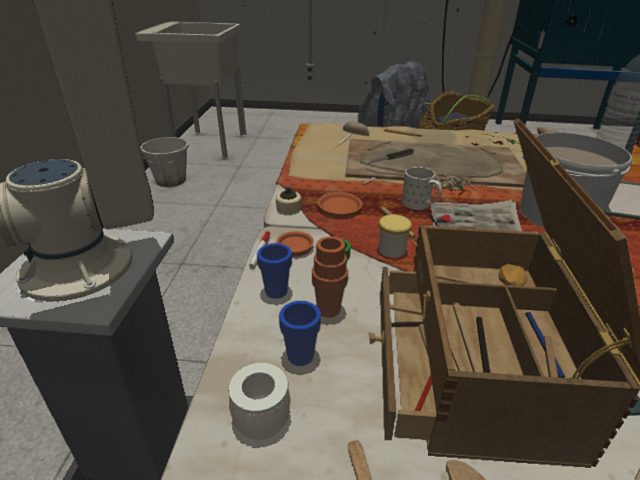

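Top view: terracotta nest at (371,253), large saucer (176,261), small saucer (271,304), white cover pot (491,292), glaze pot (262,194), timer (182,326). The look-alikes are blue at (350,310) and (432,273) and green at (317,251). The only terracotta nest is the one at (371,253). Next I measure with depth and circle fits.

```bash
cat > h.py <<'E'
import numpy as np, cv2
from scipy.optimize import least_squares
from scipy.spatial.transform import Rotation as Ro
def K(f): return np.array([[f["fx"],0,f["cx"]],[0,f["fy"],f["cy"]],[0,0,1.]])
def pose(f,st=None):
    """world_from_camera R, origin"""
    if "R" in f: return f["R"].T, -f["R"].T@f["t"]
    T=np.array(f["tool_from_camera"]); Rt=Ro.from_euler("xyz",st["tcp_rot"],degrees=True).as_matrix()
    return Rt@T[:3,:3], Rt@T[:3,3]+st["tool_pos"]
def rays(f,uv):
    n=cv2.undistortPoints(np.float64(uv).reshape(-1,1,2),K(f),np.float64(f["dist"])).reshape(-1,2)
    return np.c_[n,np.ones(len(n))]
def plane(f,uv,z,st=None):
    R,o=pose(f,st); d=rays(f,uv)@R.T
    return o+d*((z-o[2])/d[:,2])[:,None]
def cloud(f,st=None):
    R,o=pose(f,st); v,u=np.mgrid[:480,:640]
    d=rays(f,np.c_[u.ravel(),v.ravel()])*np.asarray(f["depth"]).ravel()[:,None]
    return (d@R.T+o).reshape(480,640,3)
def circ(p,r=None):
    p=np.asarray(p)[:,:2]; c=p.mean(0)
    if r: s=least_squares(lambda q:np.hypot(*(p-q).T)-r,c,loss="soft_l1",f_scale=.001); return s.x,r,np.abs(s.fun).mean()
    s=least_squares(lambda q:np.hypot(*(p-q[:2]).T)-q[2],[*c,.03],loss="soft_l1",f_scale=.001); return s.x[:2],s.x[2],np.abs(s.fun).mean()
E
python3 - <<'E'
from h import *
for n in("top","side"):
    f=dict(np.load(f"pics/{n}0.npz")); P=cloud(f); hsv=cv2.cvtColor(f["frame"],cv2.COLOR_RGB2HSV)
    cents={"nest":(371,253),"sL":(176,261),"sS":(271,304),"cov":(491,292),"glz":(262,194),"tim":(182,326),"b1":(350,310),"b2":(432,273),"gr":(317,251)}
    if n=="top":
        cw={}
        for k,(u,v) in cents.items():
            w=P[v-30:v+31,u-30:u+31].reshape(-1,3); zt=np.percentile(w[:,2],99.5)
            c0=P[v,u,:2]; cw[k]=c0
    for k,c0 in cw.items():
        d=np.hypot(P[...,0]-c0[0],P[...,1]-c0[1]); m=(d<.07 if k=="sL" else d<.05)&(P[...,2]>.006)&(P[...,2]<.3)
        w=P[m]; 
        if len(w)<20: print(n,k,"none");continue
        zt=np.percentile(w[:,2],98); top=w[w[:,2]>zt-.004]
        c,rr,e=circ(top); print(n,k,"ztop %.3f"%zt,"mid",(top[:,:2].min(0)/2+top[:,:2].max(0)/2).round(4),"ext",np.ptp(top[:,:2],axis=0).round(3),"fit",c.round(4),len(top), "table z",np.median(P[...,2][(d<.12)&(P[...,2]<.006)]).round(4))
E
```

```text
top nest ztop 0.155 mid [ 0.5418 -0.0797] ext [0.048 0.048] fit [ 0.5416 -0.0793] 212 table z -0.0006
top sL ztop 0.020 mid [0.5406 0.3196] ext [0.119 0.118] fit [0.5406 0.3193] 438 table z 0.0007
top sS ztop 0.021 mid [0.4487 0.1228] ext [0.086 0.084] fit [0.4487 0.1222] 268 table z -0.0006
top cov ztop 0.079 mid [ 0.462  -0.3248] ext [0.079 0.072] fit [ 0.4606 -0.3234] 391 table z -0.0004
top glz ztop 0.080 mid [0.6705 0.1339] ext [0.069 0.068] fit [0.6711 0.1347] 502 table z 0.0005
top tim ztop 0.060 mid [0.4071 0.3047] ext [0.012 0.013] fit [0.4071 0.3044] 37 table z -0.0002
top b1 ztop 0.099 mid [ 0.4331 -0.0357] ext [0.063 0.065] fit [ 0.4333 -0.0356] 241 table z -0.0006
top b2 ztop 0.100 mid [ 0.5025 -0.1977] ext [0.064 0.064] fit [ 0.5029 -0.1984] 204 table z -0.0005
top gr ztop 0.084 mid [0.5503 0.027 ] ext [0.047 0.047] fit [0.552  0.0268] 121 table z -0.0007
side nest ztop 0.153 mid [ 0.5454 -0.0809] ext [0.049 0.05 ] fit [ 0.5451 -0.0825] 232 table z 0.0001
side sL ztop 0.019 mid [0.5444 0.3181] ext [0.117 0.12 ] fit [0.5447 0.3175] 231 table z 0.0012
side sS ztop 0.020 mid [0.4519 0.122 ] ext [0.085 0.089] fit [0.4526 0.1214] 171 table z -0.0006
side cov ztop 0.077 mid [ 0.4652 -0.3266] ext [0.08  0.076] fit [ 0.4652 -0.3254] 1516 table z -0.0002
side glz ztop 0.078 mid [0.6748 0.1327] ext [0.068 0.073] fit [0.6745 0.1316] 417 table z 0.0009
side tim ztop 0.060 mid [0.4115 0.3028] ext [0.012 0.018] fit [0.4103 0.3038] 19 table z 0.0
side b1 ztop 0.097 mid [ 0.4372 -0.0389] ext [0.065 0.064] fit [ 0.4374 -0.0391] 269 table z -0.0
side b2 ztop 0.098 mid [ 0.5067 -0.1992] ext [0.065 0.065] fit [ 0.5069 -0.2003] 421 table z 0.0002
side gr ztop 0.082 mid [0.5687 0.0272] ext [0.019 0.044] fit [0.5485 0.0237] 50 table z -0.0006
```

```bash
python3 - <<'E'
from station import optics
print(optics.grab_frame("wrist")["tool_from_camera"].round(4), optics.grab_frame("wrist")["fx"])
E
```

```text
[[ 1.000e+00  1.400e-03  7.000e-04  1.700e-03]
 [-1.600e-03  9.614e-01  2.751e-01 -6.990e-02]
 [-3.000e-04 -2.751e-01  9.614e-01 -1.424e-01]
 [ 0.000e+00  0.000e+00  0.000e+00  1.000e+00]] 375.11195081862314
```

Emit:
{"name": "move_arm", "arguments": {"rows": [[0,0,0,0,0,0.0856],[0,0,0,0,0,0.0856],[0,0,0,0,0,0.0854]], "hand": 0}}

```text
t: 0.45
tool_pos: [0.1397, -0.5318, 0.231]
tcp_rot: [-180.0, -0.0, 89.8]
force: [0.2, 0.5, 0.9]
width: 0.0854
```

Emit:
{"name": "move_arm", "arguments": {"rows": [[0.0172,0.0269,0,0,0,0],[0.0172,0.0269,0,0,0,0],[0.0172,0.0269,0,0,0,0],[0.0172,0.0269,0,0,0,0],[0.0172,0.0269,0,0,0,0],[0.0172,0.0269,0,0,0,0],[0.0172,0.0269,0,0,0,0],[0.0172,0.0269,0,0,0,0],[0.0172,0.0269,0,0,0,0],[0.0172,0.0269,0,0,0,0],[0.0172,0.0269,0,0,0,0],[0.0172,0.0269,0,0,0,0],[0,0,0,0,0,0],[0,0,0,0,0,0],[0,0,0,0,0,0]]}}

```text
t: 1.7
tool_pos: [0.4623, -0.3255, 0.231]
tcp_rot: [-180.0, -0.0, 90.0]
force: [0.1, -0.9, 0.3]
width: 0.0854
```

```bash
cat > look.py <<'E'
import sys
from h import *
from station import readout, optics
def grab(tag):
    st=readout.read_state(); f=optics.grab_frame("wrist")
    cv2.imwrite(f"pics/{tag}.png",f["frame"][:,:,::-1]); return st,f
E
python3 - <<'E'
from look import *
st,f=grab("cov"); P=cloud(f,st); print(st["tool_pos"],st["tcp_rot"],np.round(st["joint_pos"],1))
d=np.hypot(P[...,0]-.463,P[...,1]+.3255); w=P[(d<.05)&(P[...,2]>.065)&(P[...,2]<.09)]
print(len(w),np.percentile(w[:,2],[5,50,95])); np.savez("pics/cov.npz",P=P)
g=((d<.06)&(P[...,2]>.068)).astype(np.uint8)
cs,hi=cv2.findContours(g,cv2.RETR_CCOMP,cv2.CHAIN_APPROX_NONE)
for c in cs:
    if len(c)>40: print(len(c),circ(plane(f,c.reshape(-1,2),.075,st)))
E
```

```text
[ 0.46226749 -0.32546656  0.23103013] [-1.79959935e+02 -7.02574808e-03  9.00342616e+01] [-19.3  16.4   8.6   0.  -82.2 -70.7]
5336 [0.07305103 0.07459038 0.07577769]
231 (array([ 0.70941477, -0.5775455 ]), np.float64(0.053201077123741135), np.float64(0.004633635769174094))
1534 (array([ 0.58465859, -0.33499356]), np.float64(0.15721816943225397), np.float64(0.050077372278571425))
277 (array([ 0.46230456, -0.32069943]), np.float64(0.039808791947982355), np.float64(0.00023875272264681625))
151 (array([ 0.46184898, -0.32098541]), np.float64(0.02172983245333709), np.float64(0.0002366979696645946))
```

View pics/cov.png

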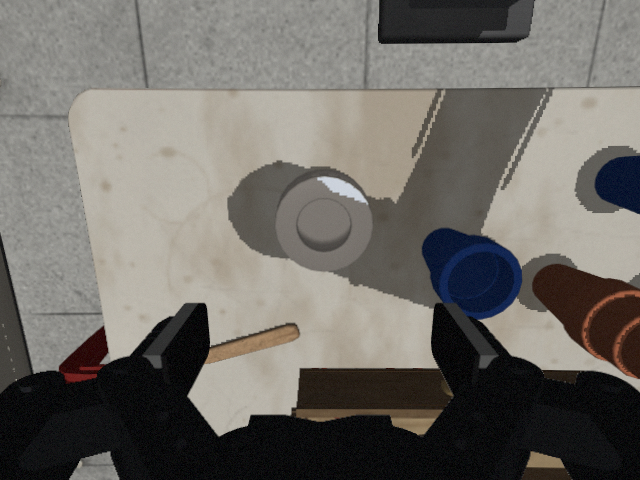

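Emit:
{"name": "move_arm", "arguments": {"rows": [[0,0,0,0,0,0.12],[0,0,0,0,0,0.12],[0,0,0,0,0,0.12],[0,0,0,0,0,0.12],[0,0,0,0,0,0.12],[0,0,0,0,0,0.12],[0,0,0,0,0,0.12],[0,0,0,0,0,0.12],[0,0,0,0,0,0.12],[0,0,0,0,0,0.12],[0,0,0,0,0,0.12],[0,0,0,0,0,0.12],[0,0,0,0,0,0.12]]}}

```text
t: 2.83
tool_pos: [0.4614, -0.3263, 0.2316]
tcp_rot: [180.0, -0.0, 0.2]
force: [-0.2, -0.2, 0.1]
width: 0.0853
```

Emit:
{"name": "move_arm", "arguments": {"rows": [[0,0,0,0,0,0.12],[0,0,0,0,0,0.12],[0,0,0,0,0,0.12],[0,0,0,0,0,0.12],[0,0,0,0,0,0.12],[0,0,0,0,0,0.12],[0,0,0,0,0,0.12],[0,0,0,0,0,0.12],[0,0,0,0,0,0.12],[0,0,0,0,0,0.12],[0,0,0,0,0,0.12],[0,0,0,0,0,0.12],[0,0,0,0,0,0.1416],[0,0,0,0,0,0],[0,0,0,0,0,0],[0,0,0,0,0,0]]}}

```text
t: 4.17
tool_pos: [0.2428, -0.5167, 0.1518]
tcp_rot: [-161.1, 3.3, -59.3]
force: [0.3, 0.5, 1.1]
width: 0.0854
```

```bash
python3 - <<'E'
from look import *
st,f=grab("cov2"); P=cloud(f,st); print(st["tool_pos"],st["tcp_rot"],np.round(st["joint_pos"],1))
d=np.hypot(P[...,0]-.463,P[...,1]+.3255)
g=((d<.06)&(P[...,2]>.068)).astype(np.uint8)
cs,hi=cv2.findContours(g,cv2.RETR_CCOMP,cv2.CHAIN_APPROX_NONE)
for c in cs:
    if len(c)>40: print(len(c),circ(plane(f,c.reshape(-1,2),.075,st)))
E
```

```text
[ 0.24275681 -0.51671141  0.15176159] [-161.12687361    3.317161    -59.278737  ] [ -61.8   24.1   12.5  -18.9  -82.9 -174.9]
```

Joint 6 hit its limit because I turned the wrong way. Nothing was touched. I'll unwind in the other direction.

```bash
python3 - <<'E'
from look import *
st=readout.read_state(); E=lambda a:Ro.from_euler("xyz",a,degrees=True)
c=E(st["tcp_rot"]); t=E([180,0,-59.28]); print((c.inv()*t).as_rotvec().round(4))
print("up in tool",c.inv().apply([0,0,.08]).round(4), "then horiz in tool", t.inv().apply(np.array([.462,-.3212,.231])-st["tool_pos"]-[0,0,.08]).round(4))
E
```

```text
[-0.3293  0.0569 -0.0081]
up in tool [-0.0046 -0.0258 -0.0756] then horiz in tool [-0.0564 -0.2875  0.001 ]
```

Emit:
{"name": "move_arm", "arguments": {"rows": [[-0.0015,-0.0086,-0.0252,0,0,0],[-0.0015,-0.0086,-0.0252,0,0,0],[-0.0015,-0.0086,-0.0252,0,0,0],[0,0,0,-0.0823,0.0142,-0.002],[0,0,0,-0.0823,0.0142,-0.002],[0,0,0,-0.0823,0.0142,-0.002],[0,0,0,-0.0823,0.0142,-0.002],[0,0,0,0,0,-0.12],[0,0,0,0,0,-0.12],[0,0,0,0,0,-0.12],[0,0,0,0,0,-0.12],[0,0,0,0,0,-0.12],[0,0,0,0,0,-0.12],[0,0,0,0,0,-0.12],[0,0,0,0,0,-0.12],[0,0,0,0,0,-0.1]]}}

```text
t: 5.55
tool_pos: [0.188, -0.5407, 0.2144]
tcp_rot: [-179.7, -4.3, 7.6]
force: [-0.3, 0.9, -0.3]
width: 0.0853
```

```bash
python3 - <<'E'
from look import *
st=readout.read_state(); print(st["joint_pos"].round(1),st["tcp_rot"],st["tool_pos"])
E
```

```text
[ -57.9   17.2    8.7   -4.1  -80.  -113.8] [-179.6793562    -4.33352252    7.60282714] [ 0.18800423 -0.54068997  0.21444933]
```

```bash
cat >> look.py <<'E'
def plan(pos,yaw,n,st=None):
    """rows (tool axes) from the present pose to pos, tool down, yaw (unwrapped vs present yaw)"""
    st=st or readout.read_state(); e0=np.array(st["tcp_rot"]); e0[0]%=360; e1=np.array([180,0,yaw]); p0=st["tool_pos"]
    E=lambda a:Ro.from_euler("xyz",a,degrees=True); R=E(e0); p=np.array(p0); rows=[]
    for k in range(1,n+1):
        s=k/n; R2=E(e0+(e1-e0)*s); p2=p0+(np.array(pos)-p0)*s
        rows.append(np.r_[R.inv().apply(p2-p),(R.inv()*R2).as_rotvec()].round(4).tolist()); R,p=R2,p2
    for i in range(0,n,20): print(rows[i:i+20])
E
python3 -c "
from look import *
plan([.462,-.321,.231],270,40)"
```

```text
[[0.0075, -0.0045, 0.0002, 0.0084, -0.0025, -0.1142], [0.008, -0.0036, 0.0002, 0.0082, -0.0025, -0.1142], [0.0084, -0.0027, 0.0002, 0.008, -0.0025, -0.1142], [0.0086, -0.0017, 0.0002, 0.0078, -0.0025, -0.1142], [0.0088, -0.0007, 0.0002, 0.0075, -0.0025, -0.1142], [0.0088, 0.0003, 0.0002, 0.0073, -0.0024, -0.1142], [0.0087, 0.0013, 0.0001, 0.0071, -0.0024, -0.1143], [0.0085, 0.0022, 0.0001, 0.0069, -0.0024, -0.1143], [0.0082, 0.0032, 0.0001, 0.0067, -0.0024, -0.1143], [0.0078, 0.0041, 0.0, 0.0065, -0.0024, -0.1143], [0.0072, 0.005, -0.0, 0.0062, -0.0024, -0.1143], [0.0066, 0.0058, -0.0001, 0.006, -0.0023, -0.1143], [0.0059, 0.0065, -0.0001, 0.0058, -0.0023, -0.1143], [0.0052, 0.0071, -0.0002, 0.0056, -0.0023, -0.1143], [0.0043, 0.0077, -0.0002, 0.0054, -0.0023, -0.1144], [0.0034, 0.0081, -0.0003, 0.0052, -0.0023, -0.1144], [0.0025, 0.0084, -0.0003, 0.0049, -0.0023, -0.1144], [0.0015, 0.0087, -0.0004, 0.0047, -0.0022, -0.1144], [0.0005, 0.0088, -0.0004, 0.0045, -0.0022, -0.1144], [-0.0005, 0.0088, -0.0005, 0.0043, -0.0022, -0.1144]]
[[-0.0015, 0.0086, -0.0005, 0.0041, -0.0022, -0.1144]
[... 322 characters left out ...]
, [-0.0073, 0.0049, -0.0006, 0.0026, -0.0021, -0.1145], [-0.0078, 0.004, -0.0006, 0.0023, -0.0021, -0.1145], [-0.0082, 0.0031, -0.0006, 0.0021, -0.0021, -0.1145], [-0.0085, 0.0022, -0.0006, 0.0019, -0.002, -0.1145], [-0.0087, 0.0012, -0.0006, 0.0017, -0.002, -0.1145], [-0.0088, 0.0002, -0.0005, 0.0015, -0.002, -0.1145], [-0.0087, -0.0008, -0.0005, 0.0013, -0.002, -0.1145], [-0.0086, -0.0018, -0.0005, 0.0011, -0.002, -0.1145], [-0.0083, -0.0028, -0.0005, 0.0008, -0.002, -0.1145], [-0.008, -0.0037, -0.0005, 0.0006, -0.0019, -0.1145], [-0.0075, -0.0046, -0.0005, 0.0004, -0.0019, -0.1145], [-0.0069, -0.0054, -0.0004, 0.0002, -0.0019, -0.1145], [-0.0062, -0.0062, -0.0004, -0.0, -0.0019, -0.1145]]
```

Emit:
{"name": "move_arm", "arguments": {"rows": [[0,0,0,-0.0056,-0.0756,0],[0,0,0,0,0,-0.1205],[0,0,0,0,0,-0.1205],[0,0,0,0,0,-0.1205],[0,0,0,0,0,-0.1205],[0,0,0,0,0,-0.1205],[0,0,0,0,0,-0.1205],[0,0,0,0,0,-0.1205],[0,0,0,0,0,-0.1205],[0,0,0,0,0,-0.1205],[0,0,0,0,0,-0.1205],[0,0,0,0,0,-0.1205],[0,0,0,0,0,-0.1205],[0,0,0,0,0,-0.1205],[0,0,0,0,0,-0.1205],[0,0,0,0,0,-0.1205],[0,0,0,0,0,-0.1205],[0,0,0,0,0,-0.1205],[0,0,0,0,0,-0.1205],[0,0,0,0,0,-0.1205]]}}

```text
t: 7.22
tool_pos: [0.188, -0.5407, 0.2144]
tcp_rot: [180.0, -0.0, 138.8]
force: [0.3, 0.5, -0.4]
width: 0.0858
```

Emit:
{"name": "move_arm", "arguments": {"rows": [[0,0,0,0,0,-0.1205],[0,0,0,0,0,-0.1205],[0,0,0,0,0,-0.1205],[0,0,0,0,0,-0.1205],[0,0,0,0,0,-0.1205],[0,0,0,0,0,-0.1205],[0,0,0,0,0,-0.1205],[0,0,0,0,0,-0.1205],[0,0,0,0,0,-0.1205],[0,0,0,0,0,-0.1205],[0,0,0,0,0,-0.1205],[0,0,0,0,0,-0.1205],[0,0,0,0,0,-0.1205],[0,0,0,0,0,-0.1205],[0,0,0,0,0,-0.1205],[0,0,0,0,0,-0.1205],[0,0,0,0,0,-0.1205],[0,0,0,0,0,-0.1205],[0,0,0,0,0,-0.1205]]}}

```text
t: 8.8
tool_pos: [0.188, -0.5407, 0.2144]
tcp_rot: [-180.0, 0.0, -90.0]
force: [0.3, 0.1, 0.6]
width: 0.0852
```

Emit:
{"name": "move_arm", "arguments": {"rows": [[-0.02,-0.0249,-0.0015,0,0,0],[-0.02,-0.0249,-0.0015,0,0,0],[-0.02,-0.0249,-0.0015,0,0,0],[-0.02,-0.0249,-0.0015,0,0,0],[-0.02,-0.0249,-0.0015,0,0,0],[-0.02,-0.0249,-0.0015,0,0,0],[-0.02,-0.0249,-0.0015,0,0,0],[-0.02,-0.0249,-0.0015,0,0,0],[-0.02,-0.0249,-0.0015,0,0,0],[-0.02,-0.0249,-0.0015,0,0,0],[-0.02,-0.0249,-0.0015,0,0,0],[0,0,0,0,0,0],[0,0,0,0,0,0],[0,0,0,0,0,0]]}}

```text
t: 9.97
tool_pos: [0.463, -0.3228, 0.2307]
tcp_rot: [180.0, 0.1, -90.4]
force: [-0.4, 0.1, 0.4]
width: 0.0856
```

```bash
python3 - <<'E'
from look import *
st,f=grab("cov2"); P=cloud(f,st); print(st["tool_pos"],st["tcp_rot"],np.round(st["joint_pos"],1))
d=np.hypot(P[...,0]-.463,P[...,1]+.3255)
g=((d<.06)&(P[...,2]>.068)).astype(np.uint8)
cs,hi=cv2.findContours(g,cv2.RETR_CCOMP,cv2.CHAIN_APPROX_NONE)
for c in cs:
    if len(c)>40: print(len(c),circ(plane(f,c.reshape(-1,2),.075,st)))
E
```

```text
[ 0.46298437 -0.32281105  0.23072744] [ 1.79992246e+02  8.36703264e-02 -9.03966204e+01] [-1.910e+01  1.630e+01  8.400e+00 -1.000e-01 -8.220e+01  1.087e+02]
1753 (array([5013.14523334, -390.63258471]), np.float64(5028.047641856385), np.float64(0.04931457600578837))
276 (array([ 0.46458579, -0.32067196]), np.float64(0.039786599155457146), np.float64(0.00023853885045581558))
151 (array([ 0.46500923, -0.32036933]), np.float64(0.021741006199729483), np.float64(0.0002153315790876225))
```

Emit:
{"name": "move_arm", "arguments": {"rows": [[0,0,0,0,0,0.1208],[0,0,0,0,0,0.1208],[0,0,0,0,0,0.1208],[0,0,0,0,0,0.1208],[0,0,0,0,0,0.1208],[0,0,0,0,0,0.1208],[0,0,0,0,0,0.1208],[0,0,0,0,0,0.1208],[0,0,0,0,0,0.1208],[0,0,0,0,0,0.1208],[0,0,0,0,0,0.1208],[0,0,0,0,0,0.1208],[0,0,0,0,0,0.1208],[0,0,0,0,0,0.1208],[0,0,0,0,0,0.1208],[0,0,0,0,0,0.1208]]}}

```text
t: 11.35
tool_pos: [0.4617, -0.3242, 0.2306]
tcp_rot: [179.9, -0.1, 158.3]
force: [-0.3, 0.4, 0.3]
width: 0.0856
```

Emit:
{"name": "move_arm", "arguments": {"rows": [[0,0,0,0,0,0.1208],[0,0,0,0,0,0.1208],[0,0,0,0,0,0.1208],[0,0,0,0,0,0.1208],[0,0,0,0,0,0.1208],[0,0,0,0,0,0.1208],[0,0,0,0,0,0.1208],[0,0,0,0,0,0.1208],[0,0,0,0,0,0.1208],[0,0,0,0,0,0.1208]]}}

```text
t: 12.18
tool_pos: [0.4617, -0.3242, 0.2306]
tcp_rot: [-180.0, -0.1, 89.1]
force: [-0.3, -0.7, -0.2]
width: 0.0856
```

Emit:
{"name": "move_arm", "arguments": {"rows": [[0.0244,0.0081,-0.0077,0,0,0],[0.0244,0.0081,-0.0077,0,0,0],[0.0244,0.0081,-0.0077,0,0,0],[0.0244,0.0081,-0.0077,0,0,0],[0.0244,0.0081,-0.0077,0,0,0],[0.0244,0.0081,-0.0077,0,0,0],[0.0244,0.0081,-0.0077,0,0,0],[0.0244,0.0081,-0.0077,0,0,0],[0.0244,0.0081,-0.0077,0,0,0],[0.0244,0.0081,-0.0077,0,0,0],[0,0,0,0,0,0],[0,0,0,0,0,0]]}}

```text
t: 13.18
tool_pos: [0.5456, -0.0801, 0.3081]
tcp_rot: [180.0, -0.1, 89.6]
force: [0.3, -0.9, -0.6]
width: 0.0855
```

```bash
python3 - <<'E'
from look import *
for i in range(2):
    st,f=grab("nest"); P=cloud(f,st); print(st["tool_pos"],st["tcp_rot"])
    d=np.hypot(P[...,0]-.5435,P[...,1]+.078)
    g=((d<.04)&(P[...,2]>.145)&(P[...,2]<.17)).astype(np.uint8)
    cs,hi=cv2.findContours(g,cv2.RETR_CCOMP,cv2.CHAIN_APPROX_NONE)
    for c in cs:
        if len(c)>40: print(len(c),circ(plane(f,c.reshape(-1,2),.152,st)))
E
```

```text
[ 0.54563888 -0.08007401  0.30812609] [ 1.79992198e+02 -1.14673830e-01  8.95835061e+01]
171 (array([ 0.54185457, -0.07802494]), np.float64(0.024346512283508755), np.float64(0.000237037834165511))
120 (array([ 0.54166923, -0.07801447]), np.float64(0.017497339292042932), np.float64(0.00024284533331628687))
[ 0.54526247 -0.08081081  0.30778014] [-1.79962184e+02 -1.03124955e-01  8.95216155e+01]
169 (array([ 0.54183915, -0.07806176]), np.float64(0.02437679086223561), np.float64(0.00023326299457179645))
120 (array([ 0.5416449 , -0.07802506]), np.float64(0.017473539724234433), np.float64(0.00028942385021792105))
```

View pics/nest.png

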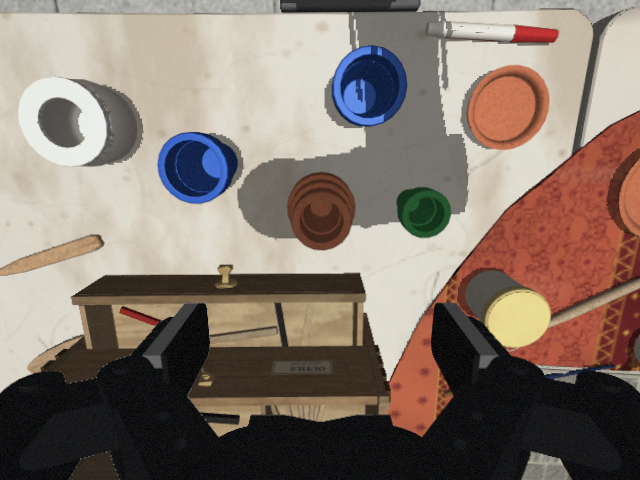

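The terracotta nest at (321,215) is confirmed, with blue at (198,167) and (370,85) and green at (424,212). I'm descending to the small pot's collar.

Emit:
{"name": "move_arm", "arguments": {"rows": [[0.0012,-0.0012,0.02,0,0,0],[0.0011,-0.0011,0.02,0,0,0],[0,0,0.022,0,0,0],[0,0,0.022,0,0,0],[0,0,0.022,0,0,0],[0,0,0.022,0,0,0],[0,0,0.02,0,0,0],[0,0,0.015,0,0,0],[0,0,0.01,0,0,0],[0,0,0.009,0,0,0],[0,0,0,0,0,0],[0,0,0,0,0,0]]}}

```text
t: 14.28
tool_pos: [0.5432, -0.0782, 0.1259]
tcp_rot: [-180.0, -0.1, 89.5]
force: [0.4, 0.1, 0.4]
width: 0.0852
```

Emit:
{"name": "move_arm", "arguments": {"rows": [[0,0,0,0,0,0],[0,0,0,0,0,0],[0,0,0,0,0,0],[0,0,0,0,0,0],[0,0,0,0,0,0],[0,0,0,0,0,0],[0,0,0,0,0,0],[0,0,0,0,0,0]], "hand": 1}}

```text
t: 14.95
tool_pos: [0.544, -0.0778, 0.1269]
tcp_rot: [179.9, -0.1, 89.5]
force: [-1.2, -0.9, 6.2]
width: 0.047
```

```bash
python3 - <<'E'
from look import *
st,f=grab("g1"); print(st["tool_pos"],st["tcp_rot"],st["width"],st["force"],st["moment"])
E
```

```text
[ 0.54403254 -0.07779925  0.12694277] [ 1.79898448e+02 -8.90387406e-02  8.95490464e+01] 0.04698822423043624 [-1.20639812 -0.86044201  6.20129494] [-0.03905637  0.16061812  0.02412048]
```

View pics/g1.png

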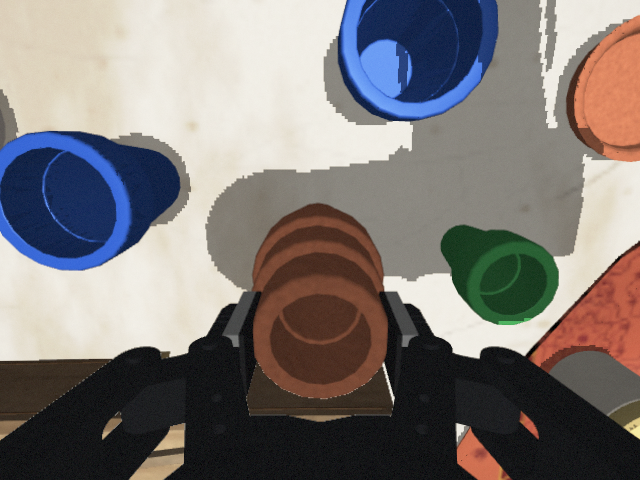

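Emit:
{"name": "move_arm", "arguments": {"rows": [[0,0,-0.002,0,0,0],[0,0,-0.004,0,0,0],[0,0,-0.008,0,0,0],[0,0,-0.012,0,0,0],[0,0,-0.014,0,0,0],[0,0,-0.015,0,0,0],[0,0,-0.015,0,0,0],[0,0,-0.015,0,0,0],[0,0,-0.01,0,0,0],[0,0,0,0,0,0],[0,0,0,0,0,0]]}}

```text
t: 15.92
tool_pos: [0.5432, -0.0776, 0.2206]
tcp_rot: [-180.0, -0.2, 89.5]
force: [0.2, -0.1, -3.7]
width: 0.0467
```

```bash
python3 - <<'E'
from look import *
st,f=grab("l1"); print(st["tool_pos"],st["tcp_rot"],st["width"],st["force"])
s=optics.grab_frame("side"); a=s["frame"][170:350,230:470,::-1]
a=cv2.resize(a,None,fx=2.2,fy=2.2); b=cv2.resize(f["frame"][180:420,200:440,::-1],(396,396)); 
cv2.imwrite("pics/l1c.png",np.hstack([a[:,:400],b]))
E
```

```text
[ 0.54322324 -0.07756701  0.22062313] [-1.79973371e+02 -1.52009953e-01  8.95253552e+01] 0.04669243433377109 [ 0.18782033 -0.11674    -3.67183582]
```

View pics/l1c.png

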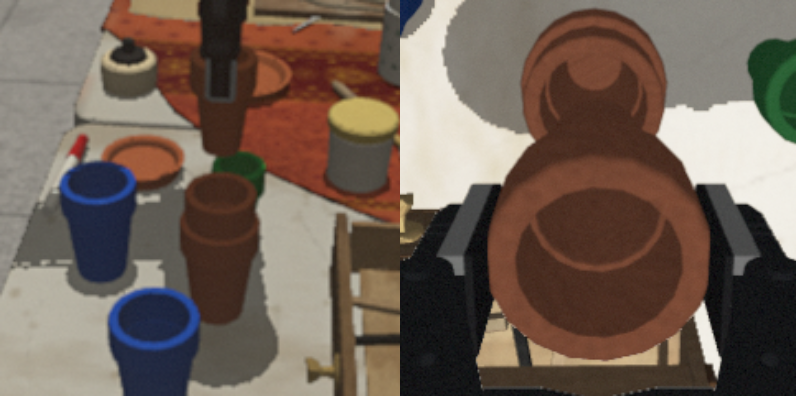

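Wrist and side views: only the small pot is lifted, and it hangs upright. The middle and large pots are undisturbed. I'm moving over the cover pot.

Emit:
{"name": "move_arm", "arguments": {"rows": [[-0.012,-0.004,0,0,0,-0.008],[-0.024,-0.008,0,0,0,0],[-0.024,-0.008,0,0,0,0],[-0.024,-0.008,0,0,0,0],[-0.024,-0.008,0,0,0,0],[-0.024,-0.008,0,0,0,0],[-0.024,-0.008,0,0,0,0],[-0.024,-0.008,0,0,0,0],[-0.024,-0.008,0,0,0,0],[-0.024,-0.008,0,0,0,0],[-0.015,-0.004,0,0,0,0],[0,0,0,0,0,0],[0,0,0,0,0,0]]}}

```text
t: 17.1
tool_pos: [0.4623, -0.3211, 0.2189]
tcp_rot: [-179.8, -0.2, 89.9]
force: [-0.3, -0.4, -2.2]
width: 0.0473
```

```bash
cat > ho.py <<'E'
from look import *
# average of readings over a few control periods (camera call = 0.05 s hold)
S=[]
for i in range(5):
    S.append(readout.read_state()); s=optics.grab_frame("top")
print("pos",np.mean([a["tool_pos"] for a in S],0).round(4),"yaw",np.mean([a["tcp_rot"][2] for a in S]).round(2),"sd",np.std([a["tool_pos"] for a in S],0).round(4),"F",np.mean([a["force"] for a in S],0).round(2),"w",S[-1]["width"])
E
python3 ho.py; python3 - <<'E'
from look import *
st,f=grab("ov1"); print(st["tool_pos"]); cv2.imwrite("pics/ov1c.png",f["frame"][100:460,140:500,::-1])
E
```

```text
pos [ 0.4629 -0.3204  0.2194] yaw 89.98 sd [0.0003 0.0004 0.0004] F [ 0.33 -0.14 -1.68] w 0.046848235791212674
[ 0.46330395 -0.32002084  0.22007823]
```

View pics/ov1c.png

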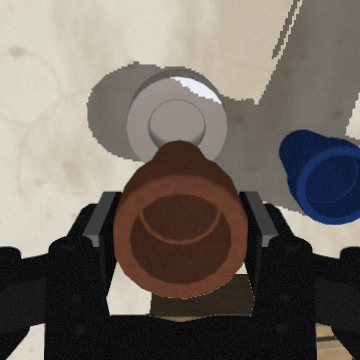

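```bash
python3 - <<'E'
from look import *
S=[];st,f=grab("ov2"); print(st["tool_pos"],st["tcp_rot"],f["cx"],f["cy"])
st=dict(st,tool_pos=np.array([.4629,-.3204,.2194]),tcp_rot=np.array([180,-.15,90.]))
P=cloud(f,st); ct=[.4629,-.3204]
d=np.hypot(P[...,0]-ct[0],P[...,1]-ct[1]); z=P[...,2]
w=z[(d<.03)&(z>.2)&(z<.28)]; zt=np.percentile(w,95); print("rim z",zt)
hsv=cv2.cvtColor(f["frame"],cv2.COLOR_RGB2HSV)
for nm,lo,hi,pz in (("pot",zt-.005,zt+.006,zt),("cov",.068,.082,.075)):
    g=((d<.05)&(z>lo)&(z<hi)).astype(np.uint8)
    cs,_=cv2.findContours(g,cv2.RETR_CCOMP,cv2.CHAIN_APPROX_NONE)
    for c in cs:
        if len(c)>60: print(nm,len(c),c.reshape(-1,2).mean(0).round(0),circ(plane(f,c.reshape(-1,2),pz,st)))
E
```

```text
[ 0.46333804 -0.32010034  0.22018539] [-1.79951804e+02 -1.17905235e-01  9.00482662e+01] 319.97987503542913 241.96500703417743
rim z 0.26196495658343055
pot 75 [464. 359.] (array([53.3993901 , -6.87772197]), np.float64(53.35143711052921), np.float64(0.001024428108903995))
pot 75 [176. 360.] (array([ 0.45783963, -0.36218482]), np.float64(0.0028494385950276774), np.float64(0.0009110006681376442))
pot 238 [228. 354.] (array([ 0.46138205, -0.35073076]), np.float64(0.010249425066537941), np.float64(0.0017912392242098475))
pot 250 [413. 353.] (array([ 0.46166908, -0.28658608]), np.float64(0.010303228217869166), np.float64(0.0018567802405381236))
cov 373 [316. 217.] (array([ 0.46024749, -0.32098824]), np.float64(0.037792589952424085), np.float64(0.0066643354623280434))
```

Emit:
{"name": "move_arm", "arguments": {"rows": [[-0.0002,0.0007,0.015,0,0,0],[0,0,0.02,0,0,0],[0,0,0.02,0,0,0],[0,0,0.015,0,0,0],[0,0,0.01,0,0,0],[0,0,0.01,0,0,0],[0,0,0.01,0,0,0],[0,0,0.01,0,0,0],[0,0,0.01,0,0,0],[0,0,0,0,0,0]]}}

```text
t: 18.28
tool_pos: [0.4626, -0.3201, 0.0979]
tcp_rot: [-179.8, -0.2, 90.0]
force: [-1.1, 0.5, -2.7]
width: 0.0468
```

```bash
python3 ho.py; python3 - <<'E'
from look import *
st,f=grab("in1"); s=optics.grab_frame("side")["frame"]
cv2.imwrite("pics/in1c.png",np.hstack([cv2.resize(f["frame"][120:420,170:470],(400,400)),cv2.resize(s[330:470,190:330],(400,400))])[:,:,::-1])
E
```

```text
pos [ 0.4634 -0.3207  0.0997] yaw 89.98 sd [0.0006 0.0004 0.0011] F [-0.    0.14 -1.5 ] w 0.04722485112073846
```

View pics/in1c.png

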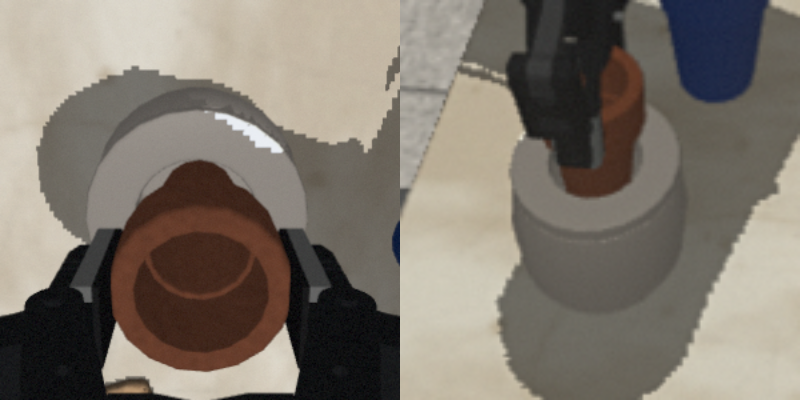

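Emit:
{"name": "move_arm", "arguments": {"rows": [[0,0,0.004,0,0,0],[0,0,0.004,0,0,0],[0,0,0.004,0,0,0],[0,0,0.004,0,0,0],[0,0,0,0,0,0],[0,0,0,0,0,0]]}}

```text
t: 19.13
tool_pos: [0.4634, -0.3207, 0.0838]
tcp_rot: [-179.9, -0.1, 90.0]
force: [-0.1, 0.6, -1.7]
width: 0.0473
```

Emit:
{"name": "move_arm", "arguments": {"rows": [[0,0,0.002,0,0,0],[0,0,0.0015,0,0,0],[0,0,0,0,0,0],[0,0,0,0,0,0]]}}

```text
t: 19.47
tool_pos: [0.4636, -0.3207, 0.0807]
tcp_rot: [-179.9, -0.1, 90.0]
force: [-0.1, -0.4, -2.8]
width: 0.0473
```

Emit:
{"name": "move_arm", "arguments": {"rows": [[0,0,0.001,0,0,0],[0,0,0.001,0,0,0],[0,0,0,0,0,0],[0,0,0,0,0,0]]}}

```text
t: 19.8
tool_pos: [0.4636, -0.3207, 0.0787]
tcp_rot: [-179.9, -0.1, 90.0]
force: [0.2, 0.0, -1.4]
width: 0.047
```

Emit:
{"name": "move_arm", "arguments": {"rows": [[0,0,0.001,0,0,0],[0,0,0,0,0,0],[0,0,0,0,0,0]]}}

```text
t: 20.05
tool_pos: [0.4638, -0.3208, 0.0781]
tcp_rot: [-180.0, -0.1, 90.0]
force: [0.4, 0.9, 1.4]
width: 0.0473
```

Emit:
{"name": "move_arm", "arguments": {"rows": [[0,0,0.0004,0,0,0],[0,0,0,0,0,0]]}}

```text
t: 20.22
tool_pos: [0.4638, -0.3208, 0.078]
tcp_rot: [-180.0, -0.1, 90.0]
force: [-0.9, 1.9, 5.3]
width: 0.0469
```

Emit:
{"name": "move_arm", "arguments": {"rows": [[0,0,0,0,0,0],[0,0,0,0,0,0],[0,0,0,0,0,0],[0,0,0,0,0,0],[0,0,0,0,0,0],[0,0,-0.01,0,0,0],[0,0,-0.02,0,0,0],[0,0,-0.025,0,0,0],[0,0,-0.025,0,0,0],[0,0,-0.025,0,0,0],[0,0,-0.025,0,0,0],[0,0,-0.025,0,0,0],[0,0,0,0,0,0],[0,0,0,0,0,0]], "hand": 0}}

```text
t: 21.38
tool_pos: [0.4645, -0.3214, 0.2347]
tcp_rot: [179.8, -0.0, 90.0]
force: [-0.2, 0.6, -0.8]
width: 0.0855
```

```bash
python3 ho.py; python3 - <<'E'
from look import *
st,f=grab("rel1"); s=optics.grab_frame("side")["frame"]
cv2.imwrite("pics/rel1c.png",np.hstack([cv2.resize(f["frame"][120:320,220:420],(400,400)),cv2.resize(s[330:470,190:330],(400,400))])[:,:,::-1])
P=cloud(f,st); d=np.hypot(P[...,0]-.4634,P[...,1]+.3207); z=P[...,2]
w=z[d<.03]; print("top z",np.percentile(w,[90,98]))
g=((d<.035)&(z>.096)&(z<.112)).astype(np.uint8)
cs,_=cv2.findContours(g,cv2.RETR_CCOMP,cv2.CHAIN_APPROX_NONE)
for c in cs:
    if len(c)>60: print(len(c),circ(plane(f,c.reshape(-1,2),.103,st)))
E
```

```text
pos [ 0.4637 -0.3209  0.2325] yaw 89.98 sd [0.0005 0.0003 0.0013] F [-0.16  0.44 -0.45] w 0.08517801186951092
top z [0.32567945 0.32807939]
186 (array([ 0.46203361, -0.31946141]), np.float64(0.024387562944295595), np.float64(0.00023007890686975826))
130 (array([ 0.46176445, -0.31943289]), np.float64(0.01735477029433617), np.float64(0.00029251026798627494))
```

View pics/rel1c.png

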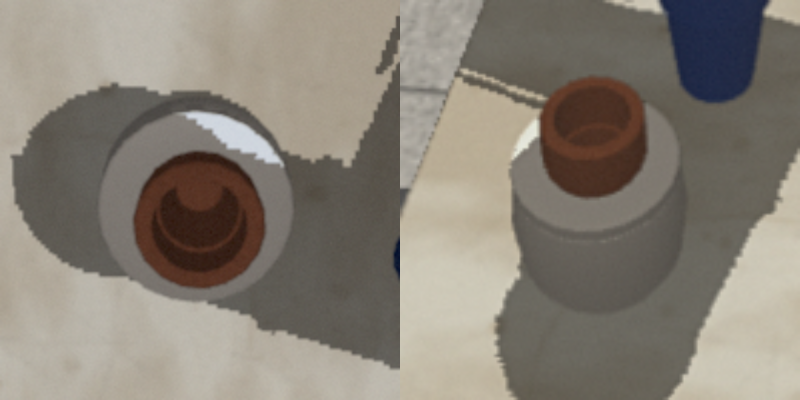

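The small pot's collar is seated on the rim and it stands upright. Next is the middle pot.

Emit:
{"name": "move_arm", "arguments": {"rows": [[0.0243,0.0079,-0.0047,0,0,0],[0.0243,0.0079,-0.0047,0,0,0],[0.0243,0.0079,-0.0047,0,0,0],[0.0243,0.0079,-0.0047,0,0,0],[0.0243,0.0079,-0.0047,0,0,0],[0.0243,0.0079,-0.0047,0,0,0],[0.0243,0.0079,-0.0047,0,0,0],[0.0243,0.0079,-0.0047,0,0,0],[0.0243,0.0079,-0.0047,0,0,0],[0.0243,0.0079,-0.0047,0,0,0],[0,0,0,0,0,0],[0,0,0,0,0,0]]}}

```text
t: 22.73
tool_pos: [0.5431, -0.077, 0.2794]
tcp_rot: [-179.9, -0.1, 90.1]
force: [0.2, 0.3, -0.9]
width: 0.0853
```

```bash
cat > rim.py <<'E'
import sys
from look import *
x,y,zr,rad=map(float,sys.argv[1:5])
A=[]
for i in range(3):
    st,f=grab("rim"); P=cloud(f,st); d=np.hypot(P[...,0]-x,P[...,1]-y); z=P[...,2]
    g=((d<rad)&(abs(z-zr)<.007)).astype(np.uint8)
    cs,_=cv2.findContours(g,cv2.RETR_CCOMP,cv2.CHAIN_APPROX_NONE)
    for c in cs:
        if len(c)>60:
            q,rr,e=circ(plane(f,c.reshape(-1,2),zr,st)); print(len(c),q.round(4),rr.round(4),e.round(5),"dx,dy from tcp",(q-st["tool_pos"][:2]).round(4))
E
python3 ho.py; python3 rim.py .543 -.078 .124 .04
```

```text
pos [ 0.5427 -0.0782  0.2794] yaw 90.0 sd [0.0002 0.0007 0.0001] F [ 0.26 -0.05 -0.34] w 0.08531501927656691
195 [ 0.5419 -0.078 ] 0.0283 0.00021 dx,dy from tcp [-0.0006  0.001 ]
146 [ 0.5416 -0.0779] 0.0213 0.00026 dx,dy from tcp [-0.0009  0.001 ]
195 [ 0.5419 -0.078 ] 0.0283 0.00022 dx,dy from tcp [-0.0006  0.0009]
147 [ 0.5416 -0.0779] 0.0214 0.00029 dx,dy from tcp [-0.001  0.001]
195 [ 0.5419 -0.078 ] 0.0283 0.00023 dx,dy from tcp [-0.0007  0.0009]
148 [ 0.5416 -0.078 ] 0.0214 0.00026 dx,dy from tcp [-0.001   0.0009]
```

Emit:
{"name": "move_arm", "arguments": {"rows": [[0.0002,0.0004,0.02,0,0,0],[0,0,0.022,0,0,0],[0,0,0.022,0,0,0],[0,0,0.022,0,0,0],[0,0,0.022,0,0,0],[0,0,0.022,0,0,0],[0,0,0.02,0,0,0],[0,0,0.014,0,0,0],[0,0,0.01,0,0,0],[0,0,0.0074,0,0,0],[0,0,0,0,0,0],[0,0,0,0,0,0]]}}

```text
t: 24.13
tool_pos: [0.5434, -0.0777, 0.0988]
tcp_rot: [-180.0, -0.1, 90.0]
force: [0.8, 0.4, 0.4]
width: 0.0855
```

Emit:
{"name": "move_arm", "arguments": {"rows": [[0,0,0,0,0,0],[0,0,0,0,0,0],[0,0,0,0,0,0],[0,0,0,0,0,0],[0,0,0,0,0,0],[0,0,0,0,0,0],[0,0,0,0,0,0]], "hand": 1}}

```text
t: 24.72
tool_pos: [0.5441, -0.0778, 0.0999]
tcp_rot: [179.9, -0.1, 90.0]
force: [-0.4, -1.3, 4.9]
width: 0.0547
```

```bash
python3 ho.py
```

```text
pos [ 0.5441 -0.0778  0.1   ] yaw 90.01 sd [0. 0. 0.] F [-0.83 -0.64  5.21] w 0.05452375775571072
```

Emit:
{"name": "move_arm", "arguments": {"rows": [[0,0,-0.002,0,0,0],[0,0,-0.004,0,0,0],[0,0,-0.008,0,0,0],[0,0,-0.012,0,0,0],[0,0,-0.015,0,0,0],[0,0,-0.015,0,0,0],[0,0,-0.015,0,0,0],[0,0,-0.015,0,0,0],[0,0,-0.015,0,0,0],[0,0,-0.01,0,0,0],[0,0,0,0,0,0],[0,0,0,0,0,0]]}}

```text
t: 25.97
tool_pos: [0.5432, -0.0775, 0.2093]
tcp_rot: [-180.0, -0.1, 90.0]
force: [-0.1, 0.2, -4.1]
width: 0.0548
```

```bash
python3 ho.py; python3 - <<'E'
from look import *
st,f=grab("l2"); s=optics.grab_frame("side")["frame"]
cv2.imwrite("pics/l2c.png",np.hstack([cv2.resize(f["frame"][150:450,170:470],(400,400)),cv2.resize(s[170:330,250:410],(400,400))])[:,:,::-1])
E
```

```text
pos [ 0.5427 -0.0776  0.2084] yaw 89.98 sd [0.0003 0.0001 0.0005] F [-0.25  0.3  -3.33] w 0.05513684302721077
```

View pics/l2c.png

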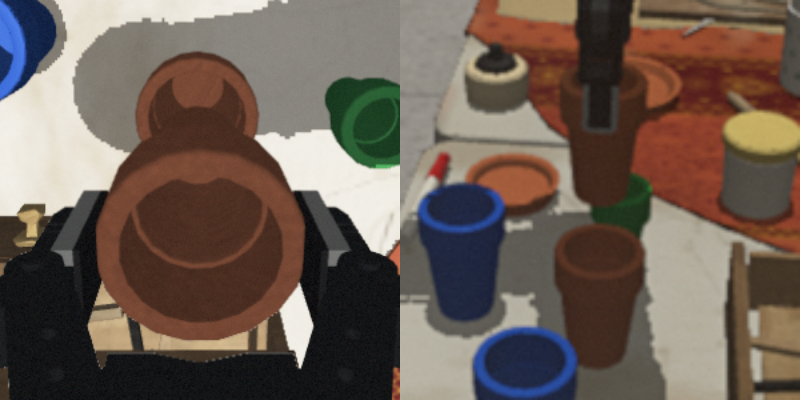

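Emit:
{"name": "move_arm", "arguments": {"rows": [[0.0153,0,0,0,0,0],[0.0253,0,0,0,0,0],[0.0253,0,0,0,0,0],[0.0253,0,0,0,0,0],[0.0253,0,0,0,0,0],[0.0253,0,0,0,0,0],[0.0253,0,0,0,0,0],[0.0253,0,0,0,0,0],[0.01,0,0,0,0,0],[0,0,0,0,0,0],[0,0,0,0,0,0]]}}

```text
t: 27.23
tool_pos: [0.5431, 0.1248, 0.2094]
tcp_rot: [-179.9, -0.1, 90.0]
force: [-0.3, -0.8, -2.7]
width: 0.0546
```

```bash
python3 ho.py; cat > sau.py <<'E'
import sys
from look import *
x,y,R=map(float,sys.argv[1:4])
for i in range(2):
    st,f=grab("sau"); P=cloud(f,st); d=np.hypot(P[...,0]-x,P[...,1]-y); z=P[...,2]
    g=((d<R+.015)&(z>.011)&(z<.026)).astype(np.uint8)   # rim band
    cs,_=cv2.findContours(g,cv2.RETR_EXTERNAL,cv2.CHAIN_APPROX_NONE); c=max(cs,key=len).reshape(-1,2)
    print(len(c),c.min(0),c.max(0),circ(plane(f,c,.018,st)))
cv2.drawContours(f["frame"],[c.reshape(-1,1,2)],-1,(0,255,0),1); cv2.imwrite("pics/sauc.png",cv2.resize(f["frame"],(480,360))[:,:,::-1])
E
python3 sau.py .450 .125 .044
```

```text
pos [0.5432 0.124  0.2096] yaw 89.97 sd [0.0001 0.0004 0.0001] F [-0.27 -0.5  -2.62] w 0.05517110356339754
301 [268  50] [371 158] (array([0.45005376, 0.12549144]), np.float64(0.04268643009645341), np.float64(0.00024789153194805757))
303 [268  50] [370 158] (array([0.45009242, 0.12544858]), np.float64(0.04267969901826952), np.float64(0.00025065491521543355))
```

View pics/sauc.png

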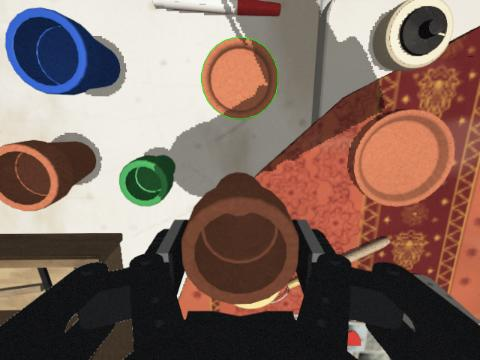

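The contour sits cleanly on the small saucer, centre (0.451, 0.125). I'm moving over it and lowering the pot.

Emit:
{"name": "move_arm", "arguments": {"rows": [[0.0002,-0.0118,0,0,0,0],[0.0002,-0.02,0,0,0,0],[0.0002,-0.02,0,0,0,0],[0.0002,-0.02,0,0,0,0],[0.0002,-0.02,0,0,0,0],[0,0,0.01,0,0,0],[0,0,0.02,0,0,0],[0,0,0.02,0,0,0],[0,0,0.02,0,0,0],[0,0,0.015,0,0,0],[0,0,0.012,0,0,0],[0,0,0.01,0,0,0],[0,0,0.01,0,0,0],[0,0,0.006,0,0,0],[0,0,0.004,0,0,0],[0,0,0,0,0,0],[0,0,0,0,0,0]]}}

```text
t: 29.0
tool_pos: [0.4516, 0.1259, 0.0831]
tcp_rot: [-180.0, -0.1, 90.0]
force: [0.9, 0.3, -1.9]
width: 0.0552
```

```bash
python3 ho.py
```

```text
pos [0.4518 0.126  0.0833] yaw 89.99 sd [0.0001 0.0001 0.0001] F [-0.1  -0.12 -2.14] w 0.054889678459437194
```

Emit:
{"name": "move_arm", "arguments": {"rows": [[-0.0005,-0.0006,0.004,0,0,0],[0,0,0.004,0,0,0],[0,0,0.002,0,0,0],[0,0,0,0,0,0],[0,0,0,0,0,0]]}}

```text
t: 29.67
tool_pos: [0.4506, 0.1253, 0.0726]
tcp_rot: [-179.9, -0.1, 90.0]
force: [0.2, -0.1, -3.3]
width: 0.0549
```

Emit:
{"name": "move_arm", "arguments": {"rows": [[0,0,0.001,0,0,0],[0,0,0.001,0,0,0],[0,0,0,0,0,0],[0,0,0,0,0,0]]}}

```text
t: 30.0
tool_pos: [0.4515, 0.1255, 0.072]
tcp_rot: [179.9, -0.1, 90.0]
force: [-0.5, -0.7, 6.3]
width: 0.0546
```

Emit:
{"name": "move_arm", "arguments": {"rows": [[0,0,0,0,0,0],[0,0,0,0,0,0],[0,0,0,0,0,0],[0,0,0,0,0,0],[0,0,0,0,0,0],[0,0,-0.01,0,0,0],[0,0,-0.02,0,0,0],[0,0,-0.03,0,0,0],[0,0,-0.03,0,0,0],[0,0,-0.03,0,0,0],[0,0,-0.03,0,0,0],[0,0,-0.03,0,0,0],[0,0,0,0,0,0],[0,0,0,0,0,0]], "hand": 0}}

```text
t: 31.17
tool_pos: [0.4517, 0.1256, 0.2524]
tcp_rot: [179.9, -0.2, 90.0]
force: [-0.3, 0.8, -1.1]
width: 0.0856
```

```bash
python3 ho.py; python3 rim.py .451 .1255 .096 .04; python3 - <<'E'
from look import *
st,f=grab("rel2"); P=cloud(f,st); z=P[...,2]
for nm,x,y,R in(("sS",.451,.1255,.044),("sL",.5425,.3215,.06)):
    d=np.hypot(P[...,0]-x,P[...,1]-y); g=((d<R+.012)&(z>.011)&(z<.026)).astype(np.uint8)
    cs,_=cv2.findContours(g,cv2.RETR_EXTERNAL,cv2.CHAIN_APPROX_NONE); c=max(cs,key=len).reshape(-1,2)
    print(nm,len(c),c.min(0),c.max(0),circ(plane(f,c,.018,st)))
E
```

```text
pos [0.4507 0.1251 0.2505] yaw 89.98 sd [0.0005 0.0003 0.0011] F [-0.03 -0.16 -0.25] w 0.08562386495814724
196 [0.4499 0.1258] 0.0283 0.00023 dx,dy from tcp [-0.0005  0.001 ]
148 [0.4497 0.1258] 0.0214 0.00028 dx,dy from tcp [-0.0007  0.001 ]
197 [0.45   0.1258] 0.0283 0.00024 dx,dy from tcp [-0.0005  0.001 ]
148 [0.4497 0.1258] 0.0213 0.00029 dx,dy from tcp [-0.0008  0.001 ]
198 [0.45   0.1258] 0.0283 0.00024 dx,dy from tcp [-0.0006  0.0009]
150 [0.4497 0.1258] 0.0214 0.00026 dx,dy from tcp [-0.0009  0.0009]
sS 306 [276 164] [361 228] (array([0.44989056, 0.12532087]), np.float64(0.041286876241383864), np.float64(0.003394605209125433))
sL 504 [447 238] [558 339] (array([0.53673209, 0.32017028]), np.float64(0.052427395528158297), np.float64(0.005182963474702676))
```

Emit:
{"name": "move_arm", "arguments": {"rows": [[-0.0226,0.0103,0,0,0,0],[-0.0226,0.0103,0,0,0,0],[-0.0226,0.0103,0,0,0,0],[-0.0226,0.0103,0,0,0,0],[-0.0226,0.0103,0,0,0,0],[-0.0226,0.0103,0,0,0,0],[-0.0226,0.0103,0,0,0,0],[-0.0226,0.0103,0,0,0,0],[-0.0226,0.0103,0,0,0,0],[0,0,0,0,0,0],[0,0,0,0,0,0]]}}

```text
t: 32.53
tool_pos: [0.5436, -0.0793, 0.2495]
tcp_rot: [-179.9, -0.1, 89.9]
force: [0.4, 0.9, -0.2]
width: 0.0852
```

```bash
python3 ho.py; python3 rim.py .543 -.078 .096 .045
```

```text
pos [ 0.5434 -0.0783  0.25  ] yaw 89.96 sd [0.0001 0.0006 0.0003] F [ 0.1  -0.02  0.17] w 0.08531440204996175
225 [ 0.542 -0.078] 0.0323 0.00024 dx,dy from tcp [-0.0014 -0.0004]
178 [ 0.5417 -0.078 ] 0.0253 0.00027 dx,dy from tcp [-0.0017 -0.0004]
225 [ 0.542 -0.078] 0.0322 0.00025 dx,dy from tcp [-0.0014 -0.0003]
177 [ 0.5416 -0.078 ] 0.0253 0.00028 dx,dy from tcp [-0.0018 -0.0004]
224 [ 0.5419 -0.078 ] 0.0322 0.00024 dx,dy from tcp [-0.0015 -0.0003]
177 [ 0.5416 -0.078 ] 0.0253 0.00027 dx,dy from tcp [-0.0018 -0.0002]
```

Emit:
{"name": "move_arm", "arguments": {"rows": [[0.0002,0,0.02,0,0,0],[0,0,0.022,0,0,0],[0,0,0.022,0,0,0],[0,0,0.022,0,0,0],[0,0,0.022,0,0,0],[0,0,0.022,0,0,0],[0,0,0.02,0,0,0],[0,0,0.014,0,0,0],[0,0,0.01,0,0,0],[0,0,0.006,0,0,0],[0,0,0,0,0,0],[0,0,0,0,0,0]]}}

```text
t: 33.93
tool_pos: [0.5438, -0.0778, 0.0709]
tcp_rot: [-180.0, -0.1, 90.0]
force: [-0.0, 0.1, 0.2]
width: 0.0855
```

Emit:
{"name": "move_arm", "arguments": {"rows": [[0,0,0,0,0,0],[0,0,0,0,0,0],[0,0,0,0,0,0],[0,0,0,0,0,0],[0,0,0,0,0,0],[0,0,0,0,0,0],[0,0,0,0,0,0]], "hand": 1}}

```text
t: 34.52
tool_pos: [0.5446, -0.078, 0.0722]
tcp_rot: [179.9, -0.1, 90.0]
force: [-1.4, -0.5, 4.6]
width: 0.0628
```

Emit:
{"name": "move_arm", "arguments": {"rows": [[0,0,-0.002,0,0,0],[0,0,-0.004,0,0,0],[0,0,-0.008,0,0,0],[0,0,-0.012,0,0,0],[0,0,-0.02,0,0,0],[0,0,-0.02,0,0,0],[0,0,-0.02,0,0,0],[0,0,-0.02,0,0,0],[0,0,-0.014,0,0,0],[0,0,0,0,0,0],[0,0,0,0,0,0]]}}

```text
t: 35.43
tool_pos: [0.5436, -0.0778, 0.1908]
tcp_rot: [180.0, -0.2, 90.0]
force: [-0.3, 0.5, -3.4]
width: 0.0628
```

```bash
python3 ho.py
```

```text
pos [ 0.5429 -0.0779  0.1894] yaw 89.97 sd [0.0004 0.0001 0.0007] F [-0.01 -0.05 -3.22] w 0.06302256703380148
```

Emit:
{"name": "move_arm", "arguments": {"rows": [[0.008,0,-0.01,0,0,0],[0.02,0,-0.01,0,0,0],[0.025,0,-0.01,0,0,0],[0.025,0,0,0,0,0],[0.025,0,0,0,0,0],[0.025,0,0,0,0,0],[0.025,0,0,0,0,0],[0.025,0,0,0,0,0],[0.025,0,0,0,0,0],[0.025,0,0,0,0,0],[0.015,0,0,0,0,0],[0.005,0,0,0,0,0],[0,0,0,0,0,0],[0,0,0,0,0,0]]}}

```text
t: 36.85
tool_pos: [0.5435, 0.1696, 0.2209]
tcp_rot: [-179.9, -0.1, 90.0]
force: [0.7, -0.5, -2.5]
width: 0.0625
```

```bash
python3 ho.py; python3 sau.py .5425 .3215 .06
```

```text
pos [0.5436 0.1691 0.2209] yaw 89.94 sd [0.0001 0.0003 0.0001] F [ 0.31 -0.18 -2.61] w 0.06278259746607529
360 [419 146] [547 270] (array([0.54191761, 0.32216211]), np.float64(0.05848201854224594), np.float64(0.00033018391159279594))
359 [419 146] [547 270] (array([0.54196479, 0.32216792]), np.float64(0.05850703346682946), np.float64(0.0003179649738347901))
```

View pics/sauc.png

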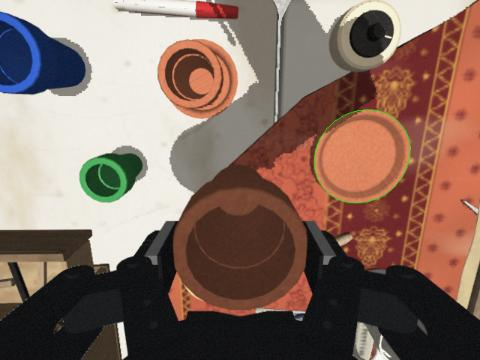

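Both saucers are clear in this view: the middle pot stands in the small one, and the large saucer is centred at (0.543, 0.322). I'm placing the large pot.

Emit:
{"name": "move_arm", "arguments": {"rows": [[0.015,0,0,0,0,0],[0.025,0,0,0,0,0],[0.025,0,0,0,0,0],[0.025,0,0,0,0,0],[0.025,0,0,0,0,0],[0.025,0,0,0,0,0],[0.013,0,0,0,0,0],[0,0,0.01,0,0,0],[0,0,0.02,0,0,0],[0,0,0.02,0,0,0],[0,0,0.02,0,0,0],[0,0,0.018,0,0,0],[0,0,0.014,0,0,0],[0,0,0.01,0,0,0],[0,0,0.007,0,0,0],[0,0,0.005,0,0,0],[0,0,0,0,0,0],[0,0,0,0,0,0]]}}

```text
t: 38.7
tool_pos: [0.5439, 0.3232, 0.0976]
tcp_rot: [-180.0, -0.1, 90.0]
force: [0.4, 0.1, -2.6]
width: 0.0631
```

```bash
python3 ho.py
```

```text
pos [0.544  0.3234 0.098 ] yaw 89.99 sd [0.0001 0.0001 0.0002] F [-0.06  0.36 -2.69] w 0.06268212003698256
```

Emit:
{"name": "move_arm", "arguments": {"rows": [[-0.0012,-0.0006,0.005,0,0,0],[0,0,0.005,0,0,0],[0,0,0.004,0,0,0],[0,0,0.002,0,0,0],[0,0,0,0,0,0],[0,0,0,0,0,0]]}}

```text
t: 39.45
tool_pos: [0.5429, 0.3219, 0.0809]
tcp_rot: [-179.9, -0.1, 90.0]
force: [0.5, -0.1, -2.1]
width: 0.0627
```

Emit:
{"name": "move_arm", "arguments": {"rows": [[0,0,0.001,0,0,0],[0,0,0,0,0,0],[0,0,0,0,0,0]]}}

```text
t: 39.7
tool_pos: [0.5431, 0.3221, 0.0804]
tcp_rot: [-180.0, -0.1, 90.0]
force: [0.3, -0.7, -1.3]
width: 0.063
```

Emit:
{"name": "move_arm", "arguments": {"rows": [[0,0,0.001,0,0,0],[0,0,0,0,0,0],[0,0,0,0,0,0]]}}

```text
t: 39.95
tool_pos: [0.5435, 0.3221, 0.0803]
tcp_rot: [180.0, -0.1, 90.0]
force: [-0.8, -1.2, 5.5]
width: 0.0631
```

Contact. I'm releasing and retreating.

Emit:
{"name": "move_arm", "arguments": {"rows": [[0,0,0,0,0,0],[0,0,0,0,0,0],[0,0,0,0,0,0],[0,0,0,0,0,0],[0,0,0,0,0,0],[0,0,-0.01,0,0,0],[0,0,-0.02,0,0,0],[0,0,-0.03,0,0,0],[0,0,-0.03,0,0,0],[0,0,-0.03,0,0,0],[0,0,-0.03,0,0,0],[0,0,-0.03,0,0,0],[0,0,0,0,0,0],[0,0,0,0,0,0]], "hand": 0}}

```text
t: 41.12
tool_pos: [0.5438, 0.3222, 0.2622]
tcp_rot: [179.8, -0.3, 90.0]
force: [-1.1, 0.3, -1.0]
width: 0.0854
```

```bash
python3 ho.py; python3 rim.py .543 .322 .104 .045; python3 sau.py .543 .322 .06; python3 - <<'E'
from look import *
t=optics.grab_frame("top")["frame"]; s=optics.grab_frame("side")["frame"]
cv2.imwrite("pics/end.png",np.hstack([cv2.resize(t[170:370,130:530],(400,200)),cv2.resize(s[180:450,220:440],(400,490))[:200]])[:,:,::-1]) if 0 else cv2.imwrite("pics/end.png",np.vstack([cv2.resize(t[170:360,130:530],(720,342)),cv2.resize(s[170:440,215:455][:,:],(288,324)) if 0 else cv2.resize(s[170:315,220:500],(720,250))])[:,:,::-1])
E
```

```text
pos [0.5429 0.3217 0.2594] yaw 89.99 sd [0.0005 0.0003 0.0016] F [-0.26  0.23 -0.33] w 0.08545398143358675
223 [0.5414 0.3221] 0.0322 0.00022 dx,dy from tcp [-0.0013  0.0008]
174 [0.5411 0.3221] 0.0253 0.00026 dx,dy from tcp [-0.0016  0.0008]
224 [0.5413 0.3221] 0.0322 0.00022 dx,dy from tcp [-0.0014  0.0008]
174 [0.541  0.3221] 0.0253 0.00025 dx,dy from tcp [-0.0017  0.0007]
226 [0.5414 0.3221] 0.0322 0.00022 dx,dy from tcp [-0.0014  0.0007]
178 [0.541  0.3221] 0.0253 0.00028 dx,dy from tcp [-0.0018  0.0007]
516 [262 146] [376 253] (array([0.54214474, 0.32245212]), np.float64(0.05674515657749991), np.float64(0.004440736277234343))
530 [261 146] [376 252] (array([0.5438112 , 0.32232322]), np.float64(0.055617201843076655), np.float64(0.004501453789010575))
```

View pics/end.png

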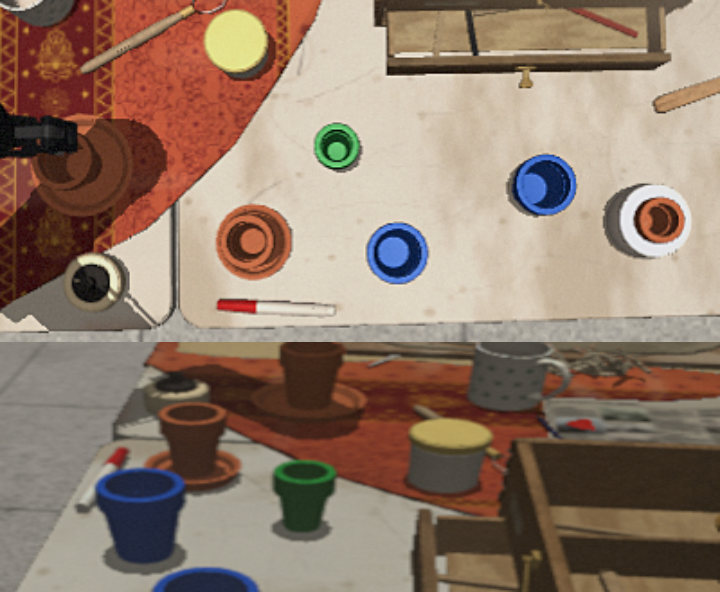

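All three pots stand upright in their places and the gripper is clear, 0.15 m above. The glaze pot, timer and look-alikes look unmoved. I'm handing in.

```bash
python3 -c "
from station import r
print(r.finish_job())"
```

```text
the job is handed in; nothing more can be done
None
```

The nest is apart and handed in at about 42 s of the 83 s. The small pot rests by its collar in the white cover pot, the middle pot stands in the small saucer, and the large pot stands in the large saucer.

**Last checks:**
- **Positions:** the wrist camera put the middle pot within about 0.5 mm of its saucer's centre, and the large pot within about 1 mm of the saucer centre measured before placing. I released each pot on light contact (about 5–6 N) and lifted straight off.
- **Final pictures:** all three pots are upright. The glaze pot, timer and look-alikes look unmoved; I judged that by eye and did not re-measure them.

**What disagreed or went wrong:**
- **Camera disagreement:** the fixed cameras were 2–4 mm off the wrist camera. I corrected its bias by viewing the cover pot from opposite sides.
- **Wrong turn:** early on I turned the last joint the wrong way and it reached its range limit, so the arm swung aside over empty space. No contact showed in the forces, and I unwound it.
- **Saucer re-fit:** re-fitting the two saucers with the pots standing in them gave poor circles (3–4 mm residual) because the pots hide part of the rim, so I relied on the earlier clean fits.

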